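# Load the shaker platform to its mark and reset the tripped cutout

### The job

The bench shaker's cutout has tripped because its sprung platform is too lightly loaded. Set brass weights on the platform, which already carries a clamped lidded pot, until the pointer rests inside the dark band of the gauge, and only then reset the cutout: push its lever fully off (toward the robot), then throw it fully on. Put every weight you do not need in the empty tray, and leave the other things on the bench alone.

Things in the scene. Friction and masses are not known exactly. Their poses are not given: they have to be found in the camera images.
- pan (a joint): how far the sprung platform has sunk, m: 0 = up (empty), 0.075 = bottomed. The spring takes 150 N/m, so every 100 g on it sinks it 6.5 mm; it settles in about a second. The pointer is inside the dark band from 0.050 to 0.061 (about 0.765 to 0.93 kg in all, pot included)
- pan_top (a point): centre of the platform's flat steel top, moving with it; 115 mm above the bench when empty, lower by the value of joint pan. The top is 180 mm (x) by 220 mm (y) with a rim 6 mm high and 3 mm thick round it; x points away from the robot, z up
- scale: the shaker: fixed grey base, 170 x 210 mm, with the sprung steel platform above it. Origin: underside of the base, below the platform's centre; x points away from the robot, where an upright light grey gauge plate (140 mm high, 105 mm from the centre) with one dark band 11 mm high stands beyond the far edge, and the platform's white pointer bar moves before its far face
- pot_lid (a point): top of the lid knob of the round lidded steel pot, 78 mm across and 50 mm high, that is clamped on the far half of the platform, its axis 43 mm beyond the platform's centre along x, with a 12 mm high clamp block on either side (y); mass unknown, 0.24 to 0.49 kg. It moves with the platform and does not come off
- tray: fixed open aluminium tray, empty at the start, 130 mm (x) by 230 mm (y), 24 mm high, walls and floor 4 to 5 mm thick. Origin: centre of its underside; x points away from the robot
- lever (a joint): angle of the cutout's lever, rad: 0 = fully off (leaning toward the robot), 1.2 = fully on (leaning away), 0.6 = upright; tripped, it stands at 0.45 to 0.75. It stays where it is left; about 3 N at 40 mm above the pivot moves it
- lever_tip (a point): middle of the end of the lever, a black paddle 70 mm long from its pivot, 30 mm wide (y), 12 mm thick
- cutout: the power cutout, a fixed grey box 130 mm (x) by 80 mm (y), 55 mm high, with the lever on top. Origin: centre of its underside; x points away from the robot, z up. The lever's pivot runs along y, 50 mm above the origin
- big1: large plain brass cylinder weight, 200 g, 30 mm across, 36 mm high, standing on the bench; may be absent. Origin: centre of its underside, z along its axis
- big2: large plain brass cylinder weight, 200 g, 30 mm across, 36 mm high, standing on the bench; may be absent. Origin: centre of its underside, z along its axis
- big3: large plain brass cylinder weight, 200 g, 30 mm across, 36 mm high, standing on the bench; may be absent. Origin: centre of its underside, z along its axis
- small1: small plain brass cylinder weight, 100 g, 24 mm across, 28 mm high, standing on the bench; may be absent. Origin: centre of its underside, z along its axis
- small2: small plain brass cylinder weight, 100 g, 24 mm across, 28 mm high, standing on the bench; may be absent. Origin: centre of its underside, z along its axis
- small3: small plain brass cylinder weight, 100 g, 24 mm across, 28 mm high, standing on the bench; may be absent. Origin: centre of its underside, z along its axis
- small4: small plain brass cylinder weight, 100 g, 24 mm across, 28 mm high, standing on the bench; may be absent. Origin: centre of its underside, z along its axis
- bung1: rubber bung, tapered, 28 mm across, 26 mm high, among the weights; leave alone. Origin: centre of its underside
- bung2: rubber bung like the other; leave alone. Origin: centre of its underside
- burner: glass spirit burner, 72 mm across, 95 mm high; leave alone. Origin: centre of its underside
- cup: open steel cup, 72 mm across, 85 mm high; leave alone. Origin: centre of its underside
- tube: stoppered test tube lying on the papers, 100 mm long; leave alone. Origin: centre of its underside
- pen: black pen on the papers, 130 mm long; leave alone. Origin: centre of its underside
There are look-alikes about, which are no part of the job. Leave any green look-alike of the small2 alone.

How it is judged:
By the outcome, as a careful person would: the job done as asked, in the order asked, and still so for the second after the job is handed in, with the robot touching nothing.
Of big1, big2, big3, small1, small2, small3, small4 only 5 to 7 are there at a start; the rules pass over those that are not, and their reading is None.
At some moment in a run one of big1, big2, big3, small1, small2, small3, small4 may be knocked a few centimetres aside while the robot is not near it.
It also fails if it takes over 210 s, if anything falls off the work surface, if the arm or the gripper's body presses on something with over 40 N, if the wrist force passes 120 N, or if a joint passes its speed limit or range.

### The arm

A 7-joint arm with a two-finger parallel gripper is mounted at the origin on the work surface. World frame = base frame: x ahead of the robot, y to its left, z up, the work surface at z = 0. Lengths are in m, angles in rad, forces in N, time in s.
With the tool pointing down it reaches from about 0.375 to 0.925 m from the base axis. Payload 3.1 kg.
Tool frame: the origin (TCP) lies between the finger pads; the fingertips stand 19 mm ahead of it and the grasp point (between the pads) is the TCP; z points along the fingers, y is the direction in which the jaws open and shut (so a half turn about z gives the same grasp; the last joint's range is limited). The gripper opens to 85 mm and grips with 20 to 120 N. Pads are 22 mm wide; open, the fingers measure 114 mm over their backs; the gripper's body (76 mm by 85 mm) begins 54 mm behind the grasp point. The pads swing forward as they close: fully open they stand 13 mm farther back than shut.
Start: joints at [1.124, 0.383, 0.044, 1.598, -0.018, 1.161, -0.05], TCP at [0.222, -0.611, 0.25] pointing down, gripper open.
Joint ranges: [-2.61, 2.61], [-0.41, 2.15], [-1.48, 1.57], [0, 2.5], [-1.57, 4.71], [0.05, 1.97], [-2.85, 2.85]. Speed limits (rad/s): [2.79, 2.79, 3.14, 3.14, 3.14, 3.14, 3.14].

### API

Orientations are given as a unit quaternion [x, y, z, w].
In Python, from bench import move_ptp, movel, move_j, move_gripper, pause, inverse_kinematics, read_camera, camera_params, MotionError, sign_off, look_for, tip_of, read_time_s, read_qpos, read_joint_vel, read_effort, read_eef_pos, read_tcp_rot, read_ft_force, read_ft_torque, read_finger_gap gives the robot as it stands. Calls block until the motion is done:
- move_ptp(position, orientation): joint-space move of the TCP to a pose.
- movel(position, orientation=None, speed=0.15): straight line of the TCP; orientation=None keeps the orientation; speed is the mean speed in m/s.
- move_j(angles): joint-space move.
- move_gripper(opening, effort=None): finger opening in m; effort is the grip in N (None keeps the last); returns when the fingers have stopped.
- pause(seconds).
- inverse_kinematics(position, orientation): joint angles nearest the present ones, or None.
- read_camera(name): name is "side" or "top" or "wrist"; returns the picture (384x512x3 uint8, red, green, blue); there is no depth.
- camera_params(name): a dict with "K" (3x3 intrinsics, pixels), "dist_coeffs" ([k1, k2, p1, p2, k3] as OpenCV has them; the pictures are not rectified), "camera_from_world" (4x4, takes a point from world to camera coordinates). Camera axes: x right, y down, z forward; pixel columns grow to the right and rows downward; lengths in m; the calibration is good to about 2 mm. A picture is of the moment at which its call begins: read the wrist's pose just before it. camera_params takes no time and is no camera call; for the wrist camera it gives the pose at the moment of the call.
A pose or a line that the arm cannot do raises MotionError and nothing moves.
- sign_off(): hands the job in, once; it reports no verdict.
Trained networks look in the newest picture that a camera, given by its name, has taken for a name from the list of things; names that differ only in an ending like _2 or _b are one class to them, and where a whole thing is asked for, a point or a joint stands for the part that bears it (a point fixed in the world has none). Each returns a list of dicts, best first, with "confidence" (0 to 1); they miss things now and then, are a little off and sometimes report something else, mostly with a low value. They report only what shows in the picture. A call takes as long as a camera call. They do not tell look-alikes from the thing itself.
- look_for(camera, name): "at" ([column, row] in pixels, amid what is visible of it).
- tip_of(camera, name): "at" ([column, row] in pixels: a listed point, or the origin of a listed thing).
Readings, each from a call of its own:
- read_time_s(): time.
- read_qpos(): joint angles.
- read_joint_vel(): joint speeds.
- read_effort(): joint torques, N m.
- read_eef_pos(): TCP position.
- read_tcp_rot(): TCP orientation.
- read_ft_force(): force on the tool from outside, world axes, zero at the start.
- read_ft_torque(): the same for the moment, N m.
- read_finger_gap(): finger opening in m.
Only numpy, scipy, OpenCV 4.12 (cv2) and the standard library are available. Lean on these libraries where they do the work, as an engineer would, in place of code of your own. Each camera call takes 0.05 s, during which the arm holds its last target. There are 200 camera calls.

## Working session

There is one attempt and no reset: what is moved stays moved. The work goes in short steps, each a Python script; the robot and the scene stay as the last script left them, time stands still between calls to the robot, and variables do not carry over. Pictures are saved under pics/ and viewed, on a budget of 14 in all, crops included, one or two more only if the job needs it, and the job is handed in when it is done.

```bash
mkdir -p pics; ls
cat > h.py <<'E'
import numpy as np, cv2
from bench import *
def P(cam): 
    p=camera_params(cam); return np.array(p["K"],float),np.array(p["dist_coeffs"],float),np.array(p["camera_from_world"],float)
def ray(cam,uv,p=None):
    K,d,T=p or P(cam); n=cv2.undistortPoints(np.array([[uv]],float),K,d)[0,0]
    R,t=T[:3,:3],T[:3,3]; return -R.T@t, R.T@np.array([n[0],n[1],1.])
def onz(cam,uv,z,p=None):
    o,r=ray(cam,uv,p); return o+r*(z-o[2])/r[2]
def proj(cam,X,p=None):
    K,d,T=p or P(cam); r,_=cv2.Rodrigues(T[:3,:3]); return cv2.projectPoints(np.array([X],float),r,T[:3,3],K,d)[0][0,0]
def tri(obs):
    A=np.zeros((3,3));b=np.zeros(3)
    for cam,uv in obs:
        o,r=ray(cam,uv); r/=np.linalg.norm(r); M=np.eye(3)-np.outer(r,r); A+=M;b+=M@o
    return np.linalg.solve(A,b)
def save(im,n): cv2.imwrite("pics/"+n,cv2.cvtColor(im,cv2.COLOR_RGB2BGR))
E
cat > a.py <<'E'
from h import *
np.set_printoptions(precision=3,suppress=True)
for c in ["top","side"]:
    im=read_camera(c); save(cv2.resize(im,(800,600),interpolation=cv2.INTER_CUBIC),c+"0.png")
    K,d,T=P(c); print(c,"pos",-T[:3,:3].T@T[:3,3],"fwd",T[2,:3])
    for n,z in [("big1",0),("small1",0),("bung1",0),("scale",0),("pan_top",.09),("pot_lid",.14),("tray",0),("cutout",0),("lever_tip",.115)]:
        for r in tip_of(c,n):
            if r["confidence"]>.2: print(n,round(r["confidence"],2),np.array(r["at"]).round(),onz(c,r["at"],z))
print(read_tcp_rot(),read_time_s())
E
python3 a.py
```

```text
pics
top pos [ 0.421 -0.056  1.019] fwd [ 0.15   0.009 -0.989]
big1 0.61 [230. 213.] [0.519 0.042 0.   ]
big1 0.45 [263. 239.] [ 0.443 -0.054  0.   ]
big1 0.27 [335. 127.] [ 0.78  -0.268  0.   ]
small1 0.63 [318. 242.] [ 0.439 -0.211  0.   ]
small1 0.6 [284. 225.] [ 0.484 -0.114  0.   ]
small1 0.45 [316. 216.] [ 0.512 -0.207  0.   ]
small1 0.39 [293. 286.] [ 0.314 -0.141  0.   ]
small1 0.38 [313. 268.] [ 0.363 -0.196  0.   ]
small1 0.37 [286. 246.] [ 0.424 -0.121  0.   ]
bung1 0.5 [260. 216.] [ 0.509 -0.045  0.   ]
bung1 0.5 [239. 118.] [0.806 0.023 0.   ]
bung1 0.44 [282. 263.] [ 0.377 -0.11   0.   ]
scale 0.72 [381. 214.] [ 0.519 -0.395  0.   ]
scale 0.67 [154. 222.] [0.489 0.261 0.   ]
pan_top 0.83 [143. 218.] [0.493 0.264 0.09 ]
pot_lid 0.8 [139. 205.] [0.522 0.26  0.14 ]
tray 0.57 [264. 174.] [ 0.633 -0.056  0.   ]
cutout 0.98 [368. 215.] [ 0.516 -0.357  0.   ]
lever_tip 0.51 [380. 216.] [ 0.503 -0.354  0.115]
side pos [0.338 0.508 0.736] fwd [ 0.267 -0.655 -0.707]
big1 0.74 [259. 262.] [0.514 0.043 0.   ]
big1 0.58 [293. 272.] [0.433 0.04  0.   ]
big1 0.56 [302. 242.] [ 0.439 -0.048  0.   ]
small1 0.61 [320. 199.] [ 0.435 -0.207  0.   ]
small1 0.61 [362. 231.] [ 0.312 -0.139  0.   ]
small1 0.53 [347. 206.] [ 0.363 -0.207  0.   ]
small1 0.52 [293. 220.] [ 0.481 -0.106  0.   ]
small1 0.47 [294. 191.] [ 0.51  -0.208  0.   ]
bung1 0.62 [334. 232.] [ 0.375 -0.109  0.   ]
bung1 0.48 [272. 231.] [ 0.517 -0.053  0.   ]
bung1 0.37 [296. 192.] [ 0.505 -0.205  0.   ]
scale 0.68 [231. 351.] [0.491 0.253 0.   ]
pan_top 0.92 [232. 335.] [0.483 0.258 0.09 ]
pot_lid 0.93 [205. 310.] [0.531 0.256 0.14 ]
tray 0.63 [226. 216.] [ 0.648 -0.055  0.   ]
tray 0.54 [319. 202.] [ 0.437 -0.195  0.   ]
cutout 0.87 [310. 161.] [ 0.506 -0.346  0.   ]
cutout 0.32 [321. 198.] [ 0.434 -0.209  0.   ]
[ 0.985  0.174  0.    -0.   ] 1.0
```

View pics/top0.png

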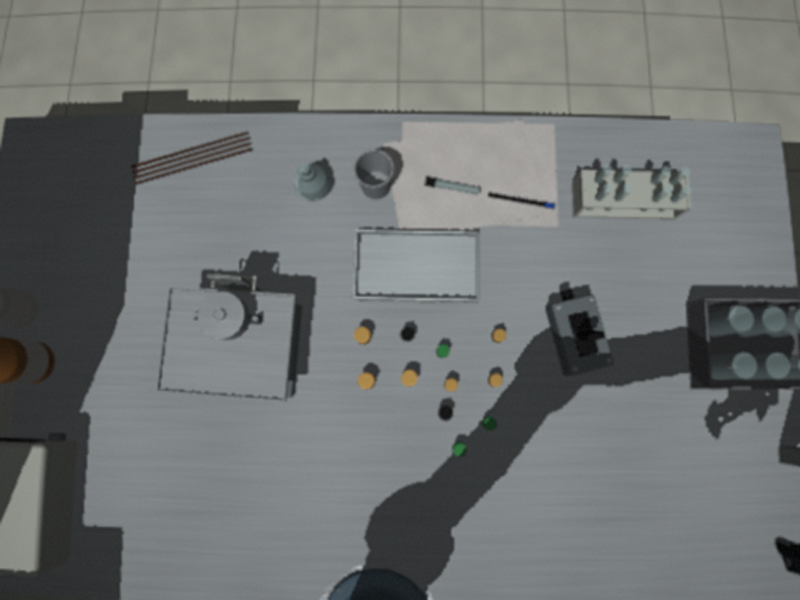

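View pics/side0.png

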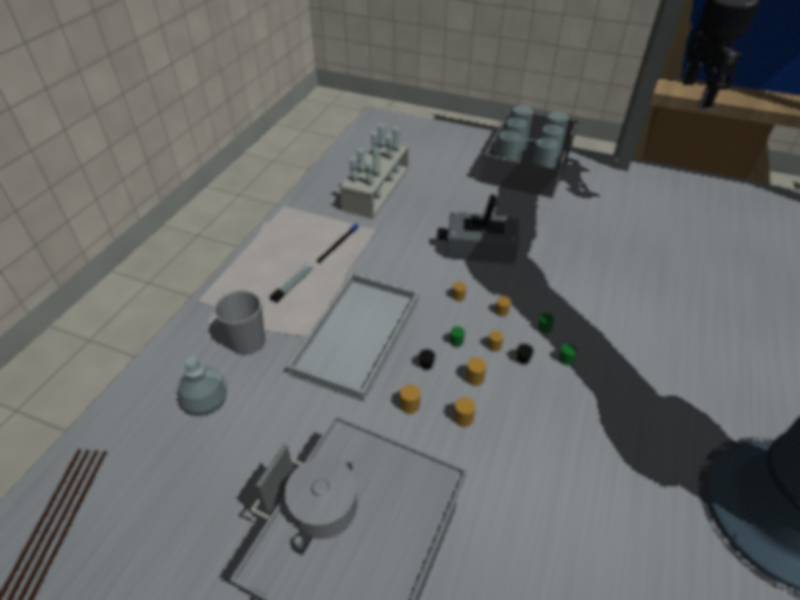

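The top view shows three large brass weights at (363,334), (366,380) and (410,377), and three small ones at (452,384), (495,379) and (498,335). The green look-alikes are at (443,350), (488,423) and (459,449), and the black bungs at (408,331) and (445,411). The shaker is at the left, the tray in the middle and the cutout at (580,330). The side view agrees.

```bash
cat >> h.py <<'E'
from scipy.spatial.transform import Rotation as Ro
def down(yaw): # tool z down, tool y along world angle yaw (mod pi)
    y=np.array([np.cos(yaw),np.sin(yaw),0]); z=np.array([0,0,-1.]); return Ro.from_matrix(np.c_[np.cross(y,z),y,z]).as_quat()
def brass(cam,zc=.016,amin=25):
    "brass blobs -> list of (xy at height zc, area, pixel)"
    p=P(cam); im=read_camera(cam); h=cv2.cvtColor(im,cv2.COLOR_RGB2HSV)
    m=cv2.inRange(h,(8,110,60),(28,255,255)); n,_,st,ce=cv2.connectedComponentsWithStats(m)
    return [(onz(cam,ce[i],zc,p)[:2],int(st[i,4]),ce[i]) for i in range(1,n) if st[i,4]>=amin],im
np.set_printoptions(precision=4,suppress=True)
E
cat > b.py <<'E'
from h import *
for nm,z,c in [("pan",.097,[(160,390),(288,398),(295,293),(169,290)]),("cut",.055,[(567,375),(611,362),(592,292),(548,305)]),("tray",.024,[(356,299),(480,299),(480,229),(356,229)])]:
    w=np.array([onz("top",np.array(q)*.64,z)[:2] for q in c]); ax=(w[3]+w[2]-w[0]-w[1])/2; ay=(w[0]+w[3]-w[1]-w[2])/2
    print(nm,w.mean(0),"ax",np.linalg.norm(ax),np.degrees(np.arctan2(ax[1],ax[0])),"ay",np.linalg.norm(ay),np.degrees(np.arctan2(-ay[0],ay[1])))
print([(b[0],b[1]) for b in brass("top",amin=8)[0]])
for yaw in (np.pi/2,0,-np.pi/2): print(yaw,inverse_kinematics([.45,-.08,.3],down(yaw)))
move_ptp([.40,.0,.33],down(np.pi/2))
b,im=brass("wrist"); K,d,T=P("wrist"); print("cam",-T[:3,:3].T@T[:3,3],"fwd",T[2,:3],"right",T[0,:3]); print([(x[0],x[1]) for x in b]); save(im,"w1.png")
for y in (.2,.3):
    move_ptp([.36,y,.3],down(np.pi/2)); im=read_camera("wrist"); save(im,"w2_%d.png"%(y*100)); 
    for n in("pan_top","pot_lid"):
        for r in tip_of("wrist",n)[:1]: print(n,r, ray("wrist",r["at"]))
print(read_time_s(),read_qpos())
E
python3 b.py
```

```text
pan [0.4898 0.255 ] ax 0.17301015992800658 -1.2203534123956805 ay 0.21832269023379805 -1.5197565838448632
cut [ 0.5162 -0.3493] ax 0.1265136341613238 13.628633530865306 ay 0.08228161377520055 16.698012727232268
tray [ 0.6443 -0.0649] ax 0.13166545160281426 0.554844325825739 ay 0.22797520561424273 0.6458104297865074
[(array([0.5134, 0.0354]), 83), (array([ 0.516 , -0.2122]), 50), (array([0.4351, 0.7098]), 99), (array([ 0.4377, -0.0508]), 76), (array([0.4314, 0.0261]), 83), (array([ 0.436 , -0.2052]), 53), (array([ 0.4269, -0.1252]), 48)]
1.5707963267948966 [ 0.7118 -0.007  -0.615   1.9553 -0.0043  1.192   1.6692]
0 [ 0.6243 -0.0103 -0.5289  1.9586 -0.0056  1.192   0.0975]
-1.5707963267948966 [ 0.5174 -0.0144 -0.4238  1.9627 -0.0064  1.192  -1.4748]
cam [ 0.3187 -0.0008  0.455 ] fwd [ 0.3209 -0.0001 -0.9471] right [0.0023 1.     0.0007]
[(array([0.4333, 0.0267]), 356), (array([ 0.4279, -0.1283]), 166), (array([ 0.4391, -0.0517]), 373), (array([ 0.4354, -0.2061]), 269), (array([0.5154, 0.0356]), 350), (array([ 0.5157, -0.2127]), 249)]
pan_top {'at': [301.6, 268.4], 'confidence': 0.82} (array([0.2796, 0.1981, 0.4251]), array([ 0.5523,  0.1549, -0.8689]))
pot_lid {'at': [308.0, 321.2], 'confidence': 0.76} (array([0.2795, 0.1982, 0.4251]), array([ 0.7163,  0.1752, -0.8133]))
pan_top {'at': [220.2, 268.2], 'confidence': 0.69} (array([0.2795, 0.2984, 0.4245]), array([ 0.5498, -0.1131, -0.8695]))
pot_lid {'at': [217.0, 322.6], 'confidence': 0.9} (array([0.2794, 0.2983, 0.4245]), array([ 0.719 , -0.1247, -0.812 ]))
5.0 [ 0.4643  0.0948 -1.2719  1.9158  0.0984  1.2011  0.7248]
```

```bash
cat > g.py <<'E'
from h import *
import sys
def gauge(n,view=True,tilt=25,pos=(.72,.256,.27)):
    # camera beyond the gauge looking back at the robot
    q=(Ro.from_euler('y',tilt,degrees=True)*Ro.from_quat(down(-np.pi/2))).as_quat()
    move_ptp(list(pos),q); pause(.3); p=P("wrist"); im=read_camera("wrist")
    save(cv2.resize(im,(800,600),interpolation=cv2.INTER_CUBIC),n); return im,p
if __name__=="__main__":
    move_ptp([.60,.10,.32],down(-np.pi/2))
    for t in (30,20,-20):
        try: im,p=gauge(sys.argv[1],tilt=t); break
        except MotionError as e: print(t,e)
    T=p[2]; print(t,"cam",-T[:3,:3].T@T[:3,3],"fwd",T[2,:3])
    for z in (0,.05,.1,.14): print(z,proj("wrist",[.595,.254,z],p)*800/512)
    print(read_time_s())
E
python3 g.py g0.png
```

```text
30 the arm cannot take that pose within its joint ranges
20 cam [0.8407 0.2542 0.3624] fwd [-0.6215  0.0016 -0.7834]
0 [397.2889 267.8344]
0.05 [397.3618 301.5235]
0.1 [397.4507 342.5797]
0.14 [397.5371 382.5137]
8.4333
```

View pics/g0.png

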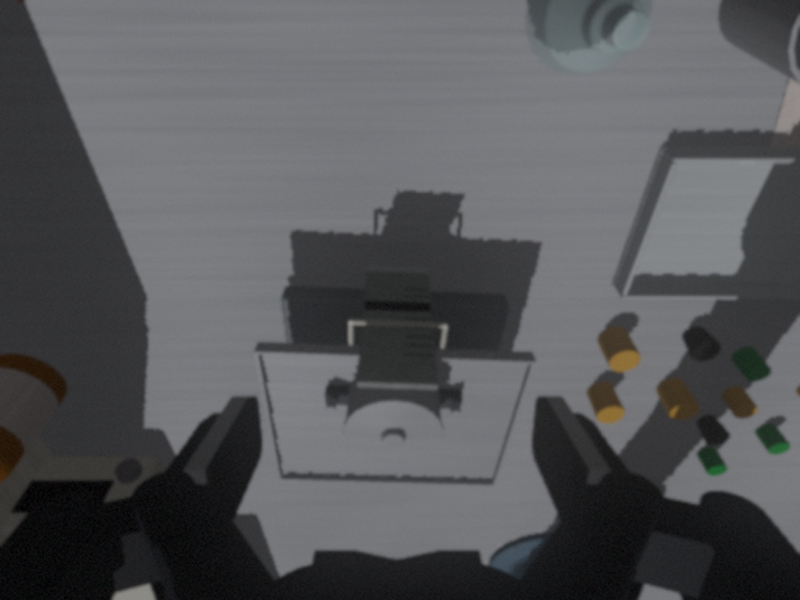

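The gauge's far face is visible. The black band is at rows 302–311 and the white pointer at about row 322, so it is not yet sunk far enough. Two 200 g weights can't overshoot for any allowed pot mass, so I'll place those first and log the contact force.

```bash
cat > pp.py <<'E'
from h import *
PC=np.array([.488,.256]); YAW=np.radians(-1.4)
def pan_xy(x,y): c,s=np.cos(YAW),np.sin(YAW); return PC+[c*x-s*y,s*x+c*y]
def find(xy):
    move_ptp([.40,0 if xy[1]>-.1 else -.1,.33],down(np.pi/2))
    b,im=brass("wrist"); b=[k[0] for k in b]; print("seen",b)
    k=min(b,key=lambda k:np.hypot(*(k-xy))); assert np.hypot(*(k-xy))<.07; return k
def pick(xy,big,yaw=0.):
    xy=find(np.array(xy)); d=.030 if big else .024; z=.024 if big else .022
    move_gripper(d+.022); q=down(yaw)
    move_ptp([*xy,.12],q); movel([*xy,z],speed=.12); move_gripper(0.,40); g=read_finger_gap()
    print("pick",xy,"gap",g); movel([*xy,.2],speed=.2); assert abs(g-d)<.006,g
    return z
def place_pan(xl,yl,z,big,top0):
    "lower onto sprung pan until it bears the weight; logs Fz"
    xy=pan_xy(xl,yl); q=down(0.); W=1.96 if big else .98
    move_ptp([*xy,.23],q); movel([*xy,top0+z+.012],speed=.12); pause(.4)
    f0=np.mean([read_ft_force()[2] for _ in range(5)]); log=[]
    for i in range(25):
        zz=top0+z+.012-.003*(i+1); movel([*xy,zz],speed=.06); pause(.15)
        f=np.mean([read_ft_force()[2] for _ in range(5)])-f0; log.append((round(zz-z,4),round(f,2)))
        if f>.85*W: break
    print("f0",f0,"log (bottom z, dF)",log)
    move_gripper((.030 if big else .024)+.016); pause(.3); movel([*xy,.25],speed=.2)
E
cat > c.py <<'E'
from pp import *
z=pick((.514,.0355),True); place_pan(-.045,.06,z,True,.1)
z=pick((.433,.0267),True); place_pan(-.045,.015,z,True,.087)
import g; im,p=g.gauge("g1.png",tilt=20); print(read_time_s())
E
python3 c.py
```

```text
seen [array([ 0.4266, -0.1262]), array([0.4334, 0.0266]), array([ 0.4354, -0.2062]), array([ 0.4391, -0.0518]), array([0.5156, 0.0358]), array([ 0.5064, -0.2028]), array([ 0.519, -0.218])]
pick [0.5156 0.0358] gap 0.027506544853827274
f0 -1.654367465865955 log (bottom z, dF) [(0.109, np.float64(-0.96)), (0.106, np.float64(-0.59)), (0.103, np.float64(0.06)), (0.1, np.float64(-0.58)), (0.097, np.float64(-0.5)), (0.094, np.float64(-0.34)), (0.091, np.float64(-0.13)), (0.088, np.float64(-0.32)), (0.085, np.float64(0.11)), (0.082, np.float64(0.67)), (0.079, np.float64(1.38)), (0.076, np.float64(2.47))]
seen [array([0.3782, 0.042 ]), array([ 0.4265, -0.1262]), array([ 0.4391, -0.0517]), array([ 0.4354, -0.2061]), array([0.4694, 0.383 ]), array([ 0.5067, -0.2025]), array([ 0.5199, -0.2181])]
pick [0.3782 0.042 ] gap 0.038671455578605865Traceback (most recent call last):
  File "c.py", line 3, in <module>
    z=pick((.433,.0267),True); place_pan(-.045,.015,z,True,.087)
  File "pp.py", line 12, in pick
    print("pick",xy,"gap",g); movel([*xy,.2],speed=.2); assert abs(g-d)<.006,g
                                                               ^^^^^^^^^^^^^
AssertionError: 0.038671455578605865
```

```bash
cat > d.py <<'E'
from h import *
print(read_eef_pos(),read_finger_gap(),read_ft_force(),read_time_s())
a=cv2.resize(read_camera("wrist"),(400,300)); s=read_camera("side"); s=cv2.resize(s[160:384,130:386],(400,350)); t=cv2.resize(read_camera("top")[150:300,60:360],(800,300))
save(np.vstack([np.hstack([a,s[:300]]),t]),"d1.png")
E
python3 d.py
```

```text
[0.3771 0.0417 0.1989] 0.03863289546404854 [-0.2412 -0.9384 -1.6745] 28.7917
```

View pics/d1.png

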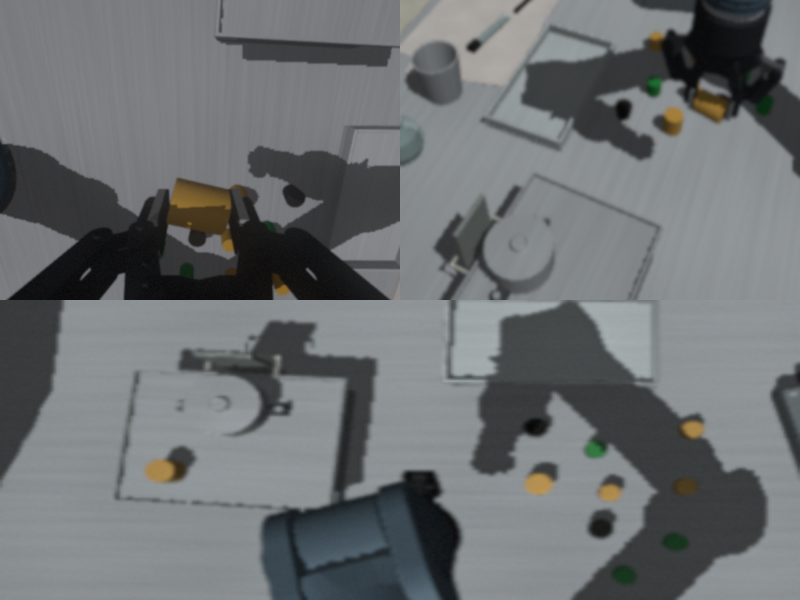

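The second large weight had been knocked over. It is now held by its ends, lying on its side, so it goes in the tray as a spare. The third large weight (upright) goes on the platform.

```bash
cat >> pp.py <<'E'
def place_tray(x,y,z,open_):
    q=down(0.); move_ptp([x,y,.2],q); movel([x,y,z+.007],speed=.12); move_gripper(open_); pause(.2); movel([x,y,.2],speed=.2)
E
cat > e.py <<'E'
from pp import *
place_tray(.644,.02,.024,.055)
z=pick((.439,-.0517),True); place_pan(-.045,.0,z,True,.078)
move_ptp([.60,.10,.32],down(-np.pi/2))
import g; pause(.5); im,p=g.gauge("g1.png",tilt=20); print(read_time_s())
E
python3 e.py
```

```text
seen [array([ 0.4266, -0.1262]), array([ 0.4392, -0.0518]), array([ 0.4354, -0.2061]), array([0.4692, 0.3827]), array([ 0.5197, -0.218 ]), array([0.6498, 0.0201])]
pick [ 0.4392 -0.0518] gap 0.027830437280883025
f0 -1.8182245872587548 log (bottom z, dF) [(0.087, np.float64(-0.62)), (0.084, np.float64(0.97)), (0.081, np.float64(0.05)), (0.078, np.float64(-0.41)), (0.075, np.float64(0.13)), (0.072, np.float64(0.43)), (0.069, np.float64(1.31)), (0.066, np.float64(1.08)), (0.063, np.float64(2.22))]
48.0667
```

View pics/g1.png

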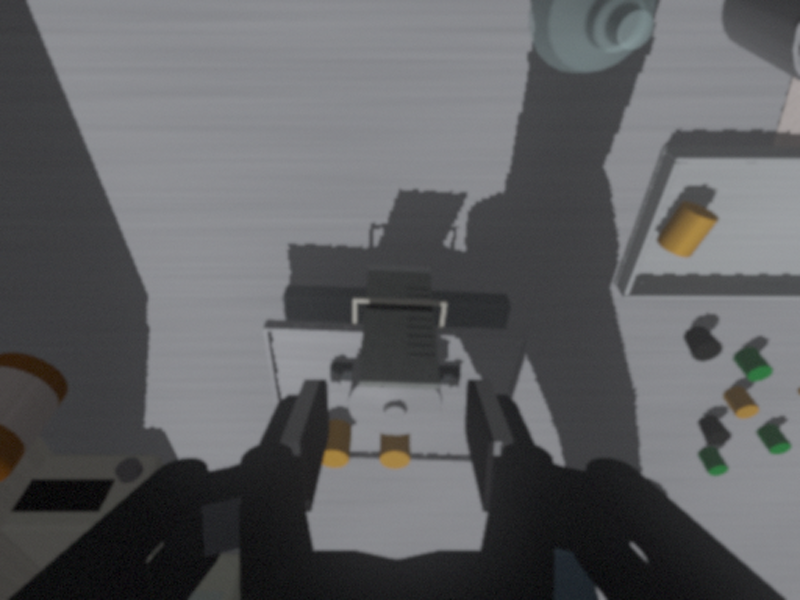

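The pointer has moved to row 300, level with the band's lower edge (rows 302–311). The view from above adds parallax, so I need a flatter view to judge it.

```bash
cat > f.py <<'E'
from g import *
ok=[]
for t in (30,40,50,60):
  for x in (.66,.70,.74,.78,.82):
    for z in (.16,.2,.24,.28,.32):
      for y in (.256,.15):
        q=(Ro.from_euler('y',t,degrees=True)*Ro.from_quat(down(-np.pi/2))).as_quat()
        if inverse_kinematics([x,y,z],q) is not None:
            R=Ro.from_euler('y',t,degrees=True); c=np.array([x,y,z])+R.apply([.08,0,.125])
            ok.append((t,x,y,z,round(float(np.degrees(np.arctan2(c[2]-.06,c[0]-.6))))))
ok.sort(key=lambda k:k[4]); print(len(ok),ok[:25])
E
python3 f.py
```

```text
29 [(30, 0.78, 0.15, 0.16, 28), (40, 0.7, 0.15, 0.16, 31), (30, 0.74, 0.256, 0.16, 32), (30, 0.74, 0.15, 0.16, 32), (30, 0.7, 0.256, 0.16, 36), (30, 0.7, 0.15, 0.16, 36), (40, 0.66, 0.256, 0.16, 36), (40, 0.66, 0.15, 0.16, 36), (30, 0.74, 0.256, 0.2, 37), (30, 0.74, 0.15, 0.2, 37), (30, 0.66, 0.256, 0.16, 41), (30, 0.66, 0.15, 0.16, 41), (30, 0.7, 0.256, 0.2, 42), (30, 0.7, 0.15, 0.2, 42), (30, 0.74, 0.15, 0.24, 42), (40, 0.66, 0.256, 0.2, 42), (40, 0.66, 0.15, 0.2, 42), (30, 0.66, 0.256, 0.2, 47), (30, 0.66, 0.15, 0.2, 47), (30, 0.7, 0.256, 0.24, 47), (30, 0.7, 0.15, 0.24, 47), (30, 0.7, 0.256, 0.28, 51), (30, 0.7, 0.15, 0.28, 51), (30, 0.66, 0.256, 0.24, 52), (30, 0.66, 0.15, 0.24, 52)]
```

```bash
cat > g2.py <<'E'
from g import *
im,p=gauge("tmp.png",tilt=30,pos=(.74,.256,.16)); T=p[2]; print("cam",-T[:3,:3].T@T[:3,3])
c=proj("wrist",[.60,.256,.06],p); u,v=c.round().astype(int); print("centre",u,v)
u0,v0=max(u-50,0),max(v-40,0); cr=im[v0:v0+90,u0:u0+110]; save(cv2.resize(cr,(770,630)[:2] if 0 else (733,600),interpolation=cv2.INTER_CUBIC),sys.argv[1]); print("crop origin",u0,v0,"scale 6.667")
for x in (.593,.6): print(x,[(z,proj("wrist",[x,.256,z],p)) for z in (.02,.06,.1,.14)])
g_=cv2.cvtColor(im,cv2.COLOR_RGB2GRAY); print(g_[v-25:v+35,u-3:u+4].mean(1).round().astype(int).tolist(), "from row",v-25)
print(read_time_s())
E
python3 g2.py g2.png
```

```text
cam [0.8743 0.2574 0.232 ]
centre 255 246
crop origin 205 206 scale 6.667
0.593 [(0.02, array([254.7798, 219.1996])), (0.06, array([254.8062, 249.2861])), (0.1, array([254.8373, 284.76  ])), (0.14, array([254.8747, 327.2228]))]
0.6 [(0.02, array([254.8066, 215.4771])), (0.06, array([254.8356, 245.7451])), (0.1, array([254.87 , 281.529])), (0.14, array([254.9114, 324.5   ]))]
[59, 59, 58, 58, 58, 57, 58, 57, 57, 57, 56, 56, 55, 55, 56, 56, 55, 57, 56, 48, 39, 37, 51, 67, 74, 70, 60, 42, 31, 41, 51, 56, 56, 57, 56, 56, 55, 54, 55, 55, 56, 55, 54, 54, 54, 55, 55, 55, 56, 56, 56, 57, 57, 58, 56, 56, 56, 57, 58, 57] from row 221
48.9417
```

View pics/g2.png

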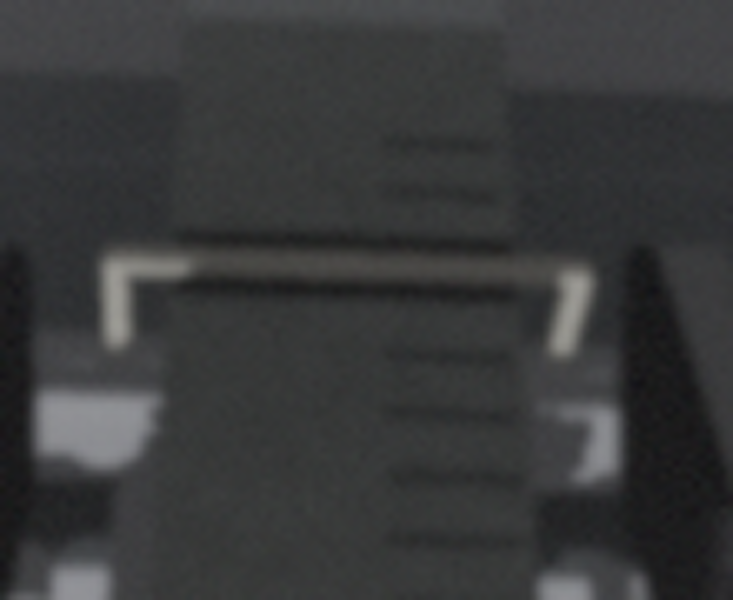

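```bash
cat > k.py <<'E'
from g import *
tiles=[]
for t,pos in [(0,(.66,.256,.30)),(20,(.72,.256,.27)),(30,(.72,.256,.22))]:
    try: im,p=gauge("tmp.png",tilt=t,pos=pos)
    except MotionError as e: print(t,pos,e); continue
    T=p[2]; c=proj("wrist",[.60,.256,.07],p); u,v=c.round().astype(int); g_=cv2.cvtColor(im,cv2.COLOR_RGB2GRAY).astype(float)
    print(t,pos,"cam",-T[:3,:3].T@T[:3,3],"u,v",u,v); np.savez("k%d.npz"%len(tiles),im=im,T=T)
    print("rows from",v-34,g_[v-34:v+26,u-3:u+4].mean(1).round().astype(int).tolist())
    cr=cv2.convertScaleAbs(im[v-40:v+50,u-40:u+40],alpha=2.2); tiles.append(cv2.resize(cr,(266,300),interpolation=cv2.INTER_CUBIC))
save(np.hstack(tiles),"k.png"); print(read_time_s())
E
python3 k.py
```

```text
0 (0.66, 0.256, 0.3) cam [0.7441 0.256  0.4231] u,v 253 213
rows from 179 [64, 62, 61, 62, 61, 61, 61, 61, 61, 63, 61, 61, 61, 61, 61, 61, 61, 62, 63, 61, 55, 49, 48, 48, 48, 49, 53, 61, 64, 61, 49, 36, 29, 31, 36, 43, 47, 47, 46, 47, 46, 47, 47, 48, 49, 48, 48, 49, 50, 49, 49, 49, 49, 49, 50, 50, 50, 49, 49, 50]
20 (0.72, 0.256, 0.27) cam [0.8397 0.2579 0.362 ] u,v 255 199
rows from 165 [65, 65, 65, 65, 68, 68, 70, 66, 62, 57, 55, 55, 55, 54, 55, 56, 55, 53, 54, 54, 54, 54, 53, 53, 54, 60, 65, 68, 64, 52, 37, 30, 34, 43, 51, 55, 54, 54, 54, 53, 53, 53, 54, 54, 53, 54, 55, 54, 54, 55, 55, 55, 57, 56, 55, 56, 55, 56, 56, 56]
30 (0.72, 0.256, 0.22) cam [0.8539 0.2572 0.29  ] u,v 255 198
rows from 164 [55, 55, 56, 56, 56, 55, 56, 56, 56, 54, 55, 55, 53, 55, 55, 54, 53, 55, 53, 52, 54, 54, 54, 55, 60, 67, 68, 61, 47, 33, 30, 37, 47, 52, 54, 54, 53, 53, 53, 54, 54, 53, 53, 53, 54, 54, 53, 54, 55, 55, 55, 55, 54, 55, 56, 55, 56, 57, 55, 55]
51.675
```

View pics/k.png

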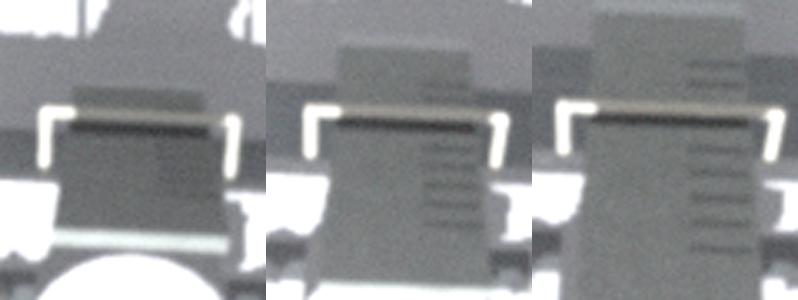

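```bash
cat > m.py <<'E'
from h import *
from scipy.optimize import least_squares
K,d,_=P("wrist"); Ts=[np.load("k%d.npz"%i)["T"] for i in range(3)]+[P("wrist")[2]]
# g2 pose (tilt 30, pos .74,.256,.16): same rotation as view 2, camera shifted by the known move
T2=Ts[2]; cam=np.array([.8743,.2574,.232]); T=T2.copy(); T[:3,3]=-T[:3,:3]@cam; Ts[3]=T
ptr=[207.1,191.8,189.5,245.0]; top=[213.4,197.9,195.5,250.2]
def row(X,T): return proj("",X,(K,d,T))[1]
for nm,r in (("pointer",ptr),("band top edge",top)):
    s=least_squares(lambda q:[row([q[0],.256,q[1]],T)-k for T,k in zip(Ts,r)],[.6,.06]); print(nm,s.x,s.fun)
g=cv2.cvtColor(cv2.imread("pics/g0.png"),cv2.COLOR_BGR2GRAY); g=cv2.resize(g,(512,384),interpolation=cv2.INTER_AREA); print("g0 rows from 185",g[185:215,252:259].mean(1).round().astype(int).tolist())
E
python3 m.py
```

```text
pointer [0.6052 0.0626] [-0.2882  0.342   0.2714 -0.3218]
band top edge [0.5969 0.064 ] [-0.0981  0.0865  0.1468 -0.135 ]
g0 rows from 185 [44, 43, 43, 42, 43, 43, 41, 37, 29, 23, 20, 18, 21, 27, 37, 42, 44, 44, 43, 47, 51, 57, 58, 53, 49, 45, 44, 43, 45, 45]
```

Fitting four views puts the pointer at z = 62.6 mm and the band's top edge at 64.0 mm, so pan ≈ 51–52 mm. That is inside the band but close to its edge. One small weight should move it to about 58 mm, which leaves more margin.

```bash
cat > n.py <<'E'
from pp import *
move_ptp([.60,.10,.32],down(-np.pi/2))
z=pick((.4266,-.1262),False,np.pi/2); place_pan(-.045,-.05,z,False,.062)
z=pick((.4354,-.206),False); place_tray(.644,-.05,z,.044)
z=pick((.516,-.212),False); place_tray(.644,-.11,z,.044)
move_ptp([.60,.10,.32],down(-np.pi/2)); print(read_time_s())
E
python3 n.py && python3 k.py && python3 g2.py g3.png
```

```text
seen [array([ 0.4268, -0.1258]), array([ 0.4361, -0.2058]), array([ 0.5163, -0.2131])]
pick [ 0.4268 -0.1258] gap 0.021547521693609337
f0 -1.335301806489724 log (bottom z, dF) [(0.071, np.float64(1.37))]
seen [array([ 0.4361, -0.2059]), array([0.4634, 0.266 ]), array([ 0.5161, -0.2129])]
pick [ 0.4361 -0.2059] gap 0.02148913015517988
seen [array([0.4632, 0.2657]), array([ 0.5162, -0.2132]), array([ 0.6507, -0.0481])]
pick [ 0.5162 -0.2132] gap 0.021742019826033823
83.4833
0 (0.66, 0.256, 0.3) cam [0.7435 0.2537 0.4259] u,v 252 212
rows from 178 [64, 64, 64, 62, 63, 62, 62, 62, 63, 63, 63, 62, 63, 63, 63, 62, 62, 63, 63, 64, 62, 55, 50, 51, 52, 57, 65, 66, 61, 53, 46, 40, 32, 32, 34, 41, 47, 50, 49, 49, 49, 49, 50, 50, 50, 50, 51, 50, 50, 51, 50, 51, 51, 51, 51, 52, 52, 51, 52, 52]
20 (0.72, 0.256, 0.27) cam [0.8396 0.2578 0.3623] u,v 255 199
rows from 165 [66, 65, 65, 65, 67, 69, 70, 67, 62, 56, 55, 55, 55, 55, 54, 54, 54, 54, 54, 54, 54, 55, 59, 66, 69, 66, 57, 42, 32, 30, 28, 29, 36, 44, 51, 54, 52, 54, 54, 54, 54, 53, 53, 53, 54, 54, 54, 54, 55, 55, 55, 55, 55, 55, 55, 55, 55, 56,
[... 272 characters left out ...]
, 58, 59, 58, 59, 58, 59, 59, 59, 59, 59, 59, 59, 59]
86.1
cam [0.8743 0.2566 0.2304]
centre 254 246
crop origin 204 206 scale 6.667
0.593 [(0.02, array([254.2067, 219.6739])), (0.06, array([254.2047, 249.9307])), (0.1, array([254.2024, 285.6085])), (0.14, array([254.1997, 328.3197]))]
0.6 [(0.02, array([254.2191, 215.9583])), (0.06, array([254.2181, 246.4022])), (0.1, array([254.217 , 282.3974])), (0.14, array([254.2157, 325.6276]))]
[59, 58, 58, 57, 56, 56, 57, 56, 57, 56, 56, 55, 56, 54, 55, 55, 57, 62, 69, 72, 71, 62, 44, 30, 23, 22, 23, 25, 25, 33, 42, 52, 55, 56, 56, 55, 55, 53, 54, 55, 55, 55, 54, 54, 53, 53, 54, 54, 55, 55, 55, 55, 56, 55, 56, 56, 54, 56, 55, 56] from row 221
86.8083
```

View pics/g3.png

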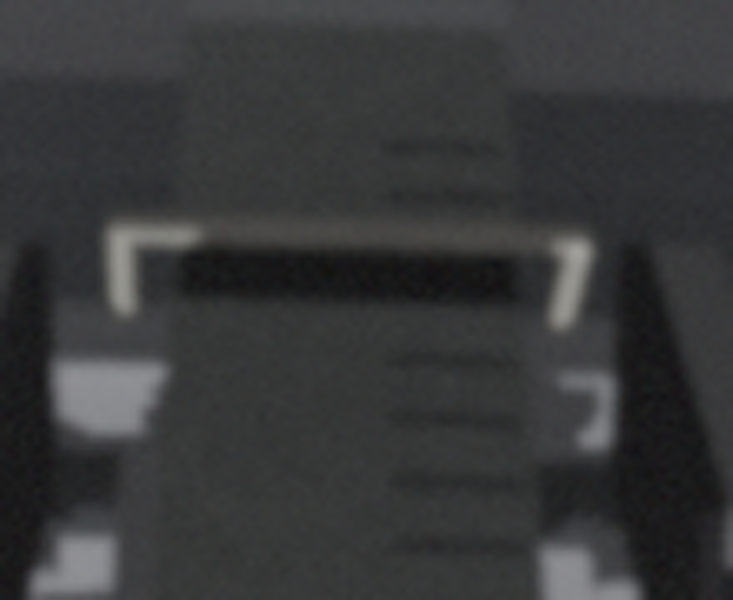

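```bash
cat > m2.py <<'E'
from h import *
from scipy.optimize import least_squares
K,d,Tn=P("wrist"); Ts=[np.load("k%d.npz"%i)["T"] for i in range(3)]+[Tn]
ptr=[204.4,189.0,183.1,240.0]; top=[213.0,197.6,193.0,250.7]
def row(X,T): return proj("",X,(K,d,T))[1]
for nm,r in (("pointer",ptr),("band top edge",top)):
    s=least_squares(lambda q:[row([q[0],.256,q[1]],T)-k for T,k in zip(Ts,r)],[.6,.06]); print(nm,s.x,s.fun)
for X in (.602,.604,.606,.608): print(X,[least_squares(lambda z:row([X,.256,z[0]],T)-k,[.06]).x[0].round(4) for T,k in zip(Ts,ptr)],"edge",X-.007,[least_squares(lambda z:row([X-.007,.256,z[0]],T)-k,[.06]).x[0].round(4) for T,k in zip(Ts,top)])
move_ptp([.60,.10,.32],down(-np.pi/2)); move_ptp([.5,-.2,.35],down(0))
t=read_camera("top")[130:290,60:360]; s=read_camera("side")[190:384,130:386]
save(np.vstack([cv2.resize(t,(600,300)),cv2.resize(s,(396,300))[:, :].repeat(1,0) if 0 else cv2.resize(s,(600,300))]),"p.png")
print("LEVER",[tip_of(c,"lever_tip")[:2] for c in ("top","side")])
print(read_time_s())
E
python3 m2.py
```

```text
pointer [0.6046 0.0549] [ 0.1955 -0.3327 -0.009   0.1378]
band top edge [0.5959 0.0623] [-0.0372  0.0519  0.0205 -0.0339]
0.602 [np.float64(0.0473), np.float64(0.0522), np.float64(0.0524), np.float64(0.0531)] edge 0.595 [np.float64(0.0603), np.float64(0.0611), np.float64(0.0615), np.float64(0.0618)]
0.604 [np.float64(0.0526), np.float64(0.0549), np.float64(0.0544), np.float64(0.0544)] edge 0.597 [np.float64(0.0652), np.float64(0.0636), np.float64(0.0633), np.float64(0.063)]
0.606 [np.float64(0.058), np.float64(0.0575), np.float64(0.0563), np.float64(0.0557)] edge 0.599 [np.float64(0.0701), np.float64(0.0661), np.float64(0.0651), np.float64(0.0642)]
0.608 [np.float64(0.0633), np.float64(0.0601), np.float64(0.0582), np.float64(0.057)] edge 0.601 [np.float64(0.0751), np.float64(0.0685), np.float64(0.0669), np.float64(0.0654)]
LEVER [[], [{'at': [311.3, 126.5], 'confidence': 0.54}]]
89.7167
```

View pics/p.png

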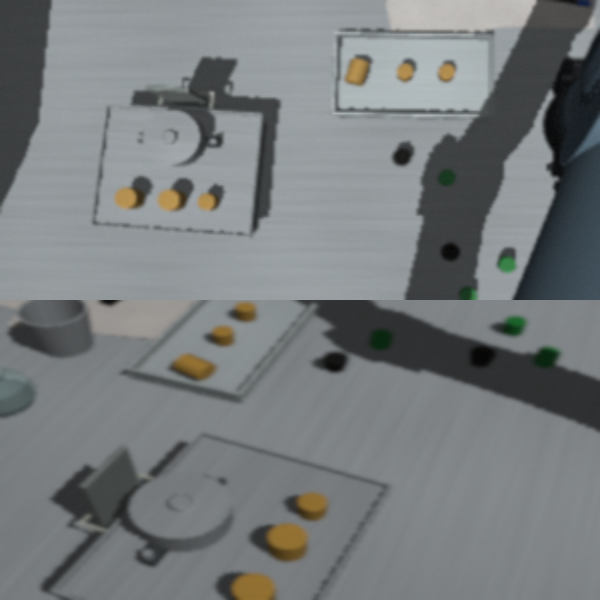

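The three platform weights stand upright and the tray holds the three spares. The pointer fit is 7.4 mm below the top edge of the 11 mm band, so pan ≈ 57.5 mm, inside with about 3.5 mm to spare. Now the lever.

```bash
cat > lv.py <<'E'
from h import *
C=np.array([.514,-.350]); Y=np.radians(15); ax=np.array([np.cos(Y),np.sin(Y)]); q=down(Y-np.pi/2)
def at(x,z): return [*(C+x*ax),z]
def push(s): # s=-1: off (from the far side), +1: on
    x=-s*.078; move_ptp(at(x,.2),q); movel(at(x,.097),speed=.1); pause(.4)
    f0=np.mean([read_ft_force()[:2] for _ in range(5)],0); log=[]
    while s*x<.012:
        x+=s*.002; movel(at(x,.097),speed=.05); pause(.03)
        f=-s*(np.mean([read_ft_force()[:2] for _ in range(3)],0)-f0)@ax; log.append((round(x,3),round(float(f),1)))
        if f>14: break
    print(log); x-=s*.02; movel(at(x,.097)); movel(at(x-s*.03,.2),speed=.2)
def cams(n):
    p=P("wrist"); out=[cv2.resize(read_camera("wrist"),(400,300)),cv2.resize(read_camera("side")[80:230,220:420],(400,300))]; save(np.hstack(out),n)
if __name__=="__main__":
    move_gripper(0.); push(-1)
    move_ptp(at(-.12,.30),down(Y+np.pi/2)); im=read_camera("wrist"); print([(r["confidence"],r["at"],onz("wrist",r["at"],.108)) for r in tip_of("wrist","lever_tip")[:2]],[(r["confidence"],onz("wrist",r["at"],0)) for r in tip_of("wrist","cutout")[:1]],"expect off tip",at(-.0395,.108))
    cams("lv1.png"); print(read_time_s())
E
python3 lv.py
```

```text
[(0.076, -0.8), (0.074, -0.3), (0.072, -0.4), (0.07, -1.2), (0.068, -1.3), (0.066, -0.9), (0.064, -0.7), (0.062, -0.1), (0.06, 0.2), (0.058, -1.1), (0.056, -0.4), (0.054, -0.6), (0.052, -0.1), (0.05, -0.9), (0.048, -1.5), (0.046, -0.2), (0.044, -0.4), (0.042, -1.0), (0.04, -0.7), (0.038, -0.1), (0.036, -0.4), (0.034, -0.8), (0.032, 0.0), (0.03, 0.2), (0.028, 0.1), (0.026, -2.1), (0.024, -0.2), (0.022, -0.6), (0.02, 0.7), (0.018, -0.6), (0.016, -0.8), (0.014, -0.6), (0.012, 0.7), (0.01, 3.6), (0.008, 2.9), (0.006, 3.4), (0.004, 3.1), (0.002, 3.0), (-0.0, 2.8), (-0.002, 2.9), (-0.004, 4.5), (-0.006, 6.1), (-0.008, 8.0), (-0.01, 10.4), (-0.012, 13.2)]
[(0.55, [246.9, 241.6], array([ 0.481 , -0.3671,  0.108 ]))] [(0.95, array([ 0.5171, -0.3561,  0.    ]))] expect off tip [np.float64(0.4758459298615818), np.float64(-0.36022335228154956), 0.108]
109.0917
```

View pics/lv1.png

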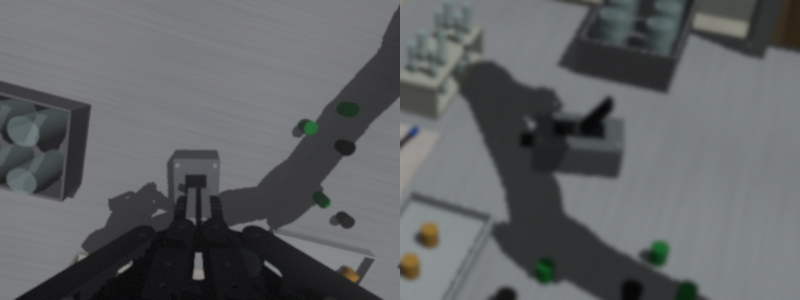

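The lever is leaning toward the robot. The force ramped up against the stop, and the tip is at local x ≈ −38 mm where −39.5 mm is expected, so it is fully off. Next I'll throw it on.

```bash
sed -i 's/C=np.array.*; Y=/C=np.array([.516,-.354]); Y=/; s/s\*x<.012/s*x<.018/' lv.py
cat > on.py <<'E'
from lv import *
push(1)
move_ptp(at(-.12,.30),down(Y+np.pi/2)); im=read_camera("wrist")
for r in tip_of("wrist","lever_tip")[:1]:
    w=onz("wrist",r["at"],.108); print(r["confidence"],w,"local x",(w[:2]-C)@ax)
cams("lv2.png"); print(read_time_s())
E
python3 on.py
```

```text
[(-0.076, 0.3), (-0.074, -1.5), (-0.072, -0.3), (-0.07, -1.0), (-0.068, -1.2), (-0.066, -0.6), (-0.064, -1.9), (-0.062, -0.1), (-0.06, -0.3), (-0.058, -0.3), (-0.056, -0.6), (-0.054, 4.6), (-0.052, 6.1), (-0.05, 4.6), (-0.048, 3.0), (-0.046, 2.3), (-0.044, 2.7), (-0.042, 0.8), (-0.04, 1.8), (-0.038, 0.7), (-0.036, 1.5), (-0.034, 2.4), (-0.032, 2.5), (-0.03, 3.3), (-0.028, 4.4), (-0.026, 4.4), (-0.024, 2.6), (-0.022, 3.0), (-0.02, 1.5), (-0.018, 3.2), (-0.016, 3.6), (-0.014, 3.2), (-0.012, 3.3), (-0.01, 3.7), (-0.008, 3.1), (-0.006, 2.5), (-0.004, 1.4), (-0.002, 3.7), (0.0, 2.7), (0.002, 4.2), (0.004, 6.1), (0.006, 9.1), (0.008, 11.9), (0.01, 13.4), (0.012, 15.4)]
129.2417
```

View pics/lv2.png

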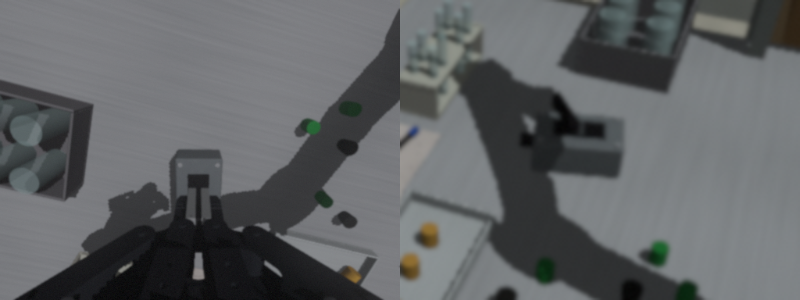

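The lever now leans away, hard on its stop (force ramped to 15 N). I'll re-check the pointer once, then hand in.

```bash
cat > z.py <<'E'
from g import *
move_ptp([.5,-.1,.35],down(-np.pi/2)); move_ptp([.60,.10,.32],down(-np.pi/2))
im,p=gauge("tmp.png",tilt=20); g_=cv2.cvtColor(im,cv2.COLOR_RGB2GRAY); print("rows 182..202",g_[182:203,252:259].mean(1).round().astype(int).tolist())
move_ptp([.60,.10,.32],down(-np.pi/2)); move_ptp([.42,-.05,.36],down(np.pi/2)); print([(b[0],b[1]) for b in brass("wrist")[0]])
print(read_time_s()); sign_off()
E
python3 z.py
```

```text
rows 182..202 [54, 54, 54, 54, 55, 58, 64, 68, 68, 61, 48, 34, 26, 26, 27, 31, 41, 49, 53, 53, 53]
[(array([0.4615, 0.3148]), 488), (array([0.4589, 0.2535]), 262), (array([0.4488, 0.3505]), 29), (array([0.649 , 0.0211]), 326), (array([ 0.6548, -0.1144]), 50)]
137.9167
the job is handed in; nothing more can be done
```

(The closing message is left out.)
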